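Turn the sample carousel back one notch

TASK

The sample carousel has been advanced one place too far. With a fingertip push the pawl's upright tab outward, away from the carousel, until the pawl lifts out of its notch and falls over onto its stop; then push the carousel's tall finger post to turn the carousel back exactly one notch, clockwise seen from above, and push the tab inward again so that the pawl drops fully home in the new notch. Only push, and gently: take nothing between the fingers, leave the vials seated in the carousel, and do not disturb the pots and the stopper that stand around it.

Things in the scene. Friction and masses are not known exactly. Their poses are not given: they have to be found in the camera images.
- stand: Fixed stand of the carousel, a low round grey foot with a tongue along its -y axis, on which the pawl sits; origin on the carousel's axis at the work surface, z up. The carousel is an aluminium plate 220 mm across, its top 32 mm above the surface, with 8 white collars 10 mm high (centres 62 mm from the axis) and, 90 to 106 mm from the axis, a ring of 8 sawteeth 10 mm high, one per 45 degrees.
- carousel (a joint): Angle of the carousel, rad; grows as it turns backward, clockwise seen from above; about 0 at the start, one notch = 0.785. Stays where it is left (about 1 N at the finger post turns it). With the pawl home it has about 0.05 rad of play either way and cannot turn backward; the pawl drops home only if the carousel is within about 0.05 rad of a whole notch.
- post_top (a point): Top of the finger post, a steel rod 12 mm in diameter standing on the carousel 98 mm from its axis; this point is 140 mm above the work surface, the rod is free down to 44 mm. At the start it is 157 degrees round from the stand's +x axis (towards +y). Vial tops are at 98 mm, so a fingertip 108 mm or more above the surface passes over them.
- pawl (a joint): Angle of the steel pawl, rad: 0 = home in a notch; grows as its nose lifts and its tab tips outward; 1.0 = over on its stop. It moves freely and falls by its weight (tab force under 1 N): below about 0.58 it falls home (or onto a tooth, up to 0.25), above that it falls outward to 1.0.
- pawl_tab (a point): Centre of the cross bar (12 mm thick, 30 mm long, along the stand's x) atop the pawl's tab, an upright plate 24 mm wide, 8 mm thick. It is 64 mm from the pivot (see pawl_pivot). At pawl angle 0 it is 112 mm above the work surface, leaning 17 mm from over the pivot towards the carousel; at 1.0 it is 98 mm above the surface and 43 mm out beyond the pivot.
- pawl_pivot (a point): Pivot of the pawl, a level axis along the stand's x axis, 142 mm from the carousel's axis (stand y = -142 mm), 50 mm above the work surface. Bracket cheeks beside it are 62 mm high. The pawl's nose reaches 44 mm from here towards the carousel.
- vial_1: Small loose closed white vial with a screw cap, 38 mm across and 66 mm high, standing in a collar of the carousel with about 1.5 mm of play; origin at the centre of its underside, 32 mm above the work surface, z up.
- vial_2: Small loose closed white vial with a screw cap, 38 mm across and 66 mm high, standing in a collar of the carousel with about 1.5 mm of play; origin at the centre of its underside, 32 mm above the work surface, z up.
- vial_3: Small loose closed white vial with a screw cap, 38 mm across and 66 mm high, standing in a collar of the carousel with about 1.5 mm of play; origin at the centre of its underside, 32 mm above the work surface, z up.
- pot_a: Loose closed sample pot, 48 mm across and 56 mm high, standing on the work surface beside the carousel, not to be disturbed; origin at the centre of its underside.
- pot_b: Loose closed sample pot, 48 mm across and 56 mm high, standing on the work surface beside the carousel, not to be disturbed; origin at the centre of its underside.
- stopper: Loose rubber stopper, 30 mm across and 26 mm high, standing on the work surface beside the carousel, not to be disturbed; origin at the centre of its underside.
There are look-alikes about, which are no part of the job. What is shaped like the vial_1 but orange is not meant.

How it is judged:
By the outcome, as a careful person would: the job done as asked, in the order asked, and still so for the second after the job is handed in, with the robot touching nothing.
It also fails if it takes over 58 s, if anything falls off the work surface, if the arm or the gripper's body presses on something with over 40 N, if the wrist force passes 120 N, or if a joint passes its speed limit or range.

ROBOT

A 6-joint arm with a two-finger parallel gripper is mounted at the origin on a cart in front of the work surface, level with it; the furniture and walls round the work are solid. World frame = base frame: x ahead of the robot, y to its left, z up, the work surface at z = 0. Lengths are in mm, angles in rad, forces in N, time in s.
With the tool pointing down it reaches from about 325 to 900 mm from the base axis. Payload 3.5 kg.
Tool frame: the origin (TCP) lies midway between the tips of the shut fingers; the grasp point (between the pads) lies 19 mm behind it; z points along the fingers, y is the line along which they close (so a half turn about z gives the same grasp; the last joint's range is limited). The gripper opens to 85 mm and grips with 20 to 120 N. Pads are 22 mm wide; open, the fingers measure 114 mm over their backs; the gripper's body (76 mm by 85 mm) begins 54 mm behind the grasp point. The pads swing forward as they close: fully open they stand 13 mm farther back than shut.
Start: joints at [1.054, 0.276, -0.026, 1.268, 0, 1.467], TCP at [251.313, 572.244, 231.313] pointing down, gripper open.
Joint ranges: [-3.12, 3.12], [-0.85, 1.88], [-1.08, 1.24], [-1.95, 2.15], [-1.57, 1.53], [-3.14, 3.14]. Speed limits (rad/s): [2.57, 2.57, 3.14, 3.14, 3.14, 3.14].

INTERFACE

Orientations are given as a unit quaternion [w, x, y, z].
In Python, from workcell import readout, capture, calibration, hand_in gives the robot as it stands.
- The arm moves only by the shell command python3 -m creep 'ROWS' [OPENING] [FORCE]. ROWS is JSON, a list that holds one entry, the list of rows, each a list of 4 numbers: the shift along the tool's x, y, z in cm, then the turn about the tool's z in rad. A call has 1 to 12 rows; each row shifts and turns the commanded pose from where the row before left it, along the tool's axes as they then stand; what a row does not reach is not made up. A row lasts 1/10 s, in which the tool goes at most 50 mm and 8.59 degrees, less where a joint would pass 70% of its speed; a pose out of reach is approached as far as the arm can. A call with a gripper value outside its range is refused whole. OPENING is the opening, from -1 (shut) to 1 (fully open), set as the call begins (- or left out, the last holds). The fingers move at their own pace and stop on an object; FORCE is the grip in N (left out, the last holds). Time passes only in rows, so rows that do not move let the fingers close. It gives the time, the measured TCP pose, the force, the opening and the grip force at its end, in the units of the state.
- readout.get_obs(): the state, without advancing time (a new reading comes with each control period).
- capture(name): name is "scene" or "top"; returns the picture (384x512x3 uint8, blue, green, red); there is no depth.
- calibration(name): a dict with "intrinsics" (3x3 intrinsics, pixels), "R" (3x3) and "t" (3): a world point X has camera coordinates R X + t. Camera axes: x right, y down, z forward; pixel columns grow to the right and rows downward; lengths in mm; the calibration is good to about 2 mm. A picture is of the moment at which its call begins. calibration takes no time and is no camera call.
- hand_in(): hands the job in; it is judged then, once.
The state is a dict: "time_s": time; "qpos": joint angles; "qvel": joint speeds; "joint_efforts": joint torques, N m; "tcp_pos": TCP position; "eef_rot": TCP orientation; "ft_force": force on the tool from outside, world axes, zero at the start; "moment": the same for the moment, N m; "opening": finger opening in mm; "grasp_force": force on a finger pad.
Only numpy, scipy, OpenCV 4.12 (cv2) and the standard library are available. Lean on these libraries where they do the work, as an engineer would, in place of code of your own. Each camera call takes 0.05 s, during which the arm holds its last target. There are 200 camera calls.

## Working session

There is one attempt and no reset: what is moved stays moved. The work goes in short steps, Python scripts to look and compute and a shell command to move; the robot and the scene stay as the last step left them, time stands still between calls to the robot, and variables do not carry over. Pictures are saved under pics/ and viewed, at most 10 in all, crops included, and the job is handed in when it is done.

```bash
mkdir -p pics; ls
python3 - <<'E'
from workcell import readout,capture,calibration
import cv2
for n in("scene","top"):
    cv2.imwrite(f"pics/{n}0.png",capture(n)); c=calibration(n); print(n,c)
o=readout.get_obs(); print(o['time_s'],o['tcp_pos'],o['eef_rot'],o['opening'],o['ft_force'])
E
```

```text
pics
scene {'intrinsics': array([[418.45649996,   0.        , 257.31420177],
       [  0.        , 418.45649996, 192.93962959],
       [  0.        ,   0.        ,   1.        ]]), 'R': array([[ 0.65671816, -0.754101  ,  0.00727581],
       [-0.50357252, -0.44568328, -0.74012237],
       [ 0.56136973,  0.4823879 , -0.67243285]]), 't': array([-345.55225197,  450.97653501,  571.19861975])}
top {'intrinsics': array([[397.99522892,   0.        , 253.36660198],
       [  0.        , 397.99522892, 190.35650098],
       [  0.        ,   0.        ,   1.        ]]), 'R': array([[ 0.02536879, -0.99888434,  0.03983101],
       [-0.9966851 , -0.02835365, -0.07625533],
       [ 0.07729961, -0.03776447, -0.99629243]]), 't': array([ 53.83657723, 630.13396369, 913.82978035])}
0.1 [250.95989492 571.62309405 230.27123483] [-3.00748184e-04  2.05417041e-01  9.78674010e-01 -9.64855986e-04] 84.85549788533015 [-0.12570099 -0.10790602 -0.16379349]
```

View pics/scene0.png

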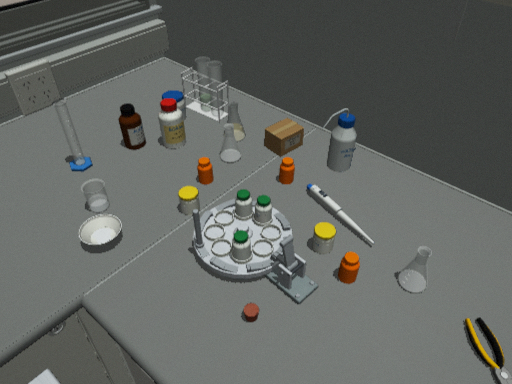

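View pics/top0.png

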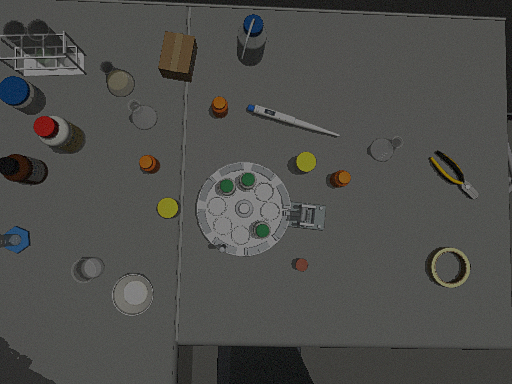

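The scene view shows the carousel at about (243,240), the post at (197,228) and the pawl at (289,268). In the top view the carousel is at (244,209), the post near (222,248), the pawl at (305,215), yellow-lidded pots at (306,162) and (168,208), and the stopper at (301,265). The orange vials are the look-alikes. Next I'll enlarge the work area.

```bash
cat > h.py <<'E'
import numpy as np
from workcell import calibration
C={n:calibration(n) for n in("scene","top")}
def ray(n,p):
    c=C[n];R=np.array(c['R']);o=-R.T@c['t'];d=R.T@np.linalg.inv(c['intrinsics'])@[*p,1];return o,d/np.linalg.norm(d)
def plane(n,p,z):
    o,d=ray(n,p);return o+d*(z-o[2])/d[2]
def two(ps,pt):
    A=[];b=[]
    for n,p in(("scene",ps),("top",pt)):
        o,d=ray(n,p);M=np.eye(3)-np.outer(d,d);A.append(M);b.append(M@o)
    return np.linalg.lstsq(np.vstack(A),np.hstack(b),rcond=None)[0]
def proj(n,X):
    c=C[n];q=c['intrinsics']@(c['R']@np.array(X,float)+c['t']);return q[:2]/q[2]
E
python3 - <<'E'
import cv2,numpy as np
a=cv2.imread("pics/scene0.png")[170:330,170:350];b=cv2.imread("pics/top0.png")[140:280,180:340]
a=cv2.resize(a,(400,356),interpolation=cv2.INTER_CUBIC);b=cv2.resize(b,(400,350),interpolation=cv2.INTER_CUBIC)
o=np.zeros((356,800,3),'uint8');o[:,:400]=a;o[:350,400:]=b
cv2.imwrite("pics/c0.png",cv2.convertScaleAbs(o,alpha=1.3))
E
```

```text
(no output)
```

View pics/c0.png

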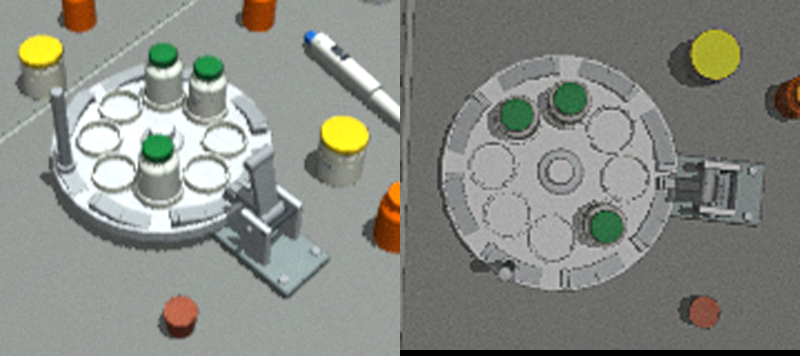

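Run:
```python
from h import *
import cv2
np.set_printoptions(precision=1,suppress=True)
im=cv2.imread("pics/top0.png")
# plate: disc outline (bright, unsaturated)
h=cv2.cvtColor(im,cv2.COLOR_BGR2HSV);m=((h[...,2]>95)&(h[...,1]<40)).astype('uint8')*255
m[:, :185]=0;m[:,292:]=0;m[:150]=0;m[270:]=0
m=cv2.morphologyEx(m,cv2.MORPH_CLOSE,np.ones((7,7)))
c=max(cv2.findContours(m,0,1)[0],key=cv2.contourArea);p=cv2.convexHull(c)[:,0]
P=np.array([plane("top",q,32)[:2] for q in p]);(cx,cy),r=cv2.minEnclosingCircle(P.astype('float32'));print("plate",cx,cy,r,len(P))
e=cv2.fitEllipse(c);print(e,plane("top",e[0],32))
ax=plane("top",e[0],32);
t=plane("top",(324.4,218.8),6);d=t-ax;print("tongue",t,np.hypot(*d[:2]),np.degrees(np.arctan2(d[1],d[0])))
pt=two((195.6,210.5),(222,247));print("post",pt)
d=pt-ax;print(np.hypot(*d[:2]),np.degrees(np.arctan2(d[1],d[0])))
print("post top plane140 scene", plane("scene",(195.6,210.5),138))
print("tab scene @112",plane("scene",(288,239.5),114))
# caps of coloured things
for n,lo,hi,z in(("yellow",(22,120,80),(35,255,255),56),("red",(0,100,60),(7,200,255),26),("green",(50,100,40),(80,255,255),98)):
    mk=cv2.inRange(h,lo,hi)
    for q in cv2.findContours(mk,0,1)[0]:
        if cv2.contourArea(q)>40:
            k,_=cv2.minEnclosingCircle(q);w=plane("top",k,z);d=w-ax;print(n,k,w,np.hypot(*d[:2]))
```

```text
plate 585.0287475585938 88.65550231933594 112.83736419677734 35
((243.80148315429688, 208.54551696777344), (92.81352233886719, 93.86449432373047), 118.73007202148438) [584.8  92.2  32. ]
tongue [ 566.2 -102.2    6. ] 195.34675035165242 -95.4747292531741
post [500.6 137.5 139.3]
95.58567378679867 151.7678060352876
post top plane140 scene [499.9 140.1 138. ]
tab scene @112 [578.4 -31.6 114. ]
yellow (167.23770141601562, 207.37704467773438) [582.1 264.4  56. ] 172.163900309255
yellow (447.0, 170.0) [ 686.2 -377.1   56. ] 480.2018497004041
yellow (305.79998779296875, 161.1999969482422) [696.4 -46.7  56. ] 178.2185415637661
red (301.5, 264.5) [458.6 -45.4  26. ] 186.75028705693197
green (262.09552001953125, 230.20787048339844) [537.3  52.7  98. ] 61.864848175108136
green (226.26922607421875, 185.61538696289062) [631.2 132.5  98. ] 61.424767130565876
green (247.57142639160156, 179.0) [647.   86.8  98. ] 62.40045097647089
```

```bash
python3 -m creep '[[[-2.2,-1.63,0,0],[-2.2,-1.63,0,0],[-2.2,-1.63,0,0],[-2.2,-1.63,0,0],[-2.2,-1.63,0,0],[-2.2,-1.63,0,0],[-2.2,-1.63,0,0],[-2.2,-1.63,0,0],[-2.2,-1.63,0,0],[-2.2,-1.63,0,0],[-2.2,-1.63,0,0],[-2.2,-1.63,0,0]]]' -1 20; python3 -m creep '[[[-2.2,-1.63,0,0],[-2.2,-1.63,0,0],[-2.2,-1.63,0,0],[-2.2,-1.63,0,0],[-2.2,-1.63,0,0],[-2.2,-1.63,0,0],[-2.2,-1.63,0,0],[-2.2,-1.63,0,0],[-2.2,-1.63,0,0],[-2.2,-1.63,0,0],[-2.2,-1.63,0,0],[-2.2,-1.63,0,0]]]'
python3 -m creep '[[[0,0,0,-0.11],[0,0,0,-0.11],[0,0,0,-0.1],[0,0,0,0],[0,0,0,0]]]'
cat >> h.py <<'E'
AX=np.array([584.8,92.2]);PSI=np.radians(-5.3)
ey=np.array([-np.sin(PSI),np.cos(PSI)]);ex=np.array([np.cos(PSI),np.sin(PSI)])
def state():
    from workcell import readout
    from scipy.spatial.transform import Rotation as Ro
    o=readout.get_obs();q=o['eef_rot'];M=Ro.from_quat([q[1],q[2],q[3],q[0]]).as_matrix()
    return o,np.array(o['tcp_pos']),M
def togo(w):
    """shift in tool cm to world target"""
    o,p,M=state();print("t",round(o['time_s'],2),"tcp",p.round(1),"yhead",np.degrees(np.arctan2(M[1,1],M[0,1])).round(1),"open",round(o['opening'],1),"F",np.round(o['ft_force'],1),"q6",round(o['qpos'][5],2))
    print("stand xy",((p[:2]-AX)@ex).round(1),((p[:2]-AX)@ey).round(1),"togo cm",(M.T@(np.array(w)-p)/10).round(2))
def st(x,y,z): return np.r_[AX+x*ex+y*ey,z]
E
python3 -c "
from h import *
togo(st(0,-92,100))"
```

```text
time_s: 1.3
tcp_pos: [414.4, 285.8, 230.9]
eef_rot: [-0.0, 0.205, 0.979, -0.0]
ft_force: [0.0, -0.1, -0.5]
opening: -0.0
grasp_force: 0.0
time_s: 2.5
tcp_pos: [577.5, 0.8, 230.7]
eef_rot: [-0.001, 0.205, 0.979, 0.0]
ft_force: [0.8, 0.6, 0.6]
opening: 0.2
grasp_force: 0.0
time_s: 3.0
tcp_pos: [577.2, 1.8, 230.9]
eef_rot: [-0.0, 0.048, 0.999, 0.0]
ft_force: [0.3, 0.6, -0.5]
opening: 0.1
grasp_force: 0.0
t 3.0 tcp [577.2   1.8 230.9] yhead 84.5 open 0.1 F [ 0.3  0.6 -0.5] q6 -0.01
stand xy 0.8 -90.7 togo cm [ 0.06 -0.13 13.09]
```

Now down to about z = 120 mm, then take a picture before going the rest of the way.

```bash
python3 -m creep '[[[0,0,2,0],[0,0,2,0],[0,0,2,0],[0,0,2,0],[0,0,1.5,0],[0,0,1.5,0],[0,0,1,0],[0,0,0,0],[0,0,0,0]]]'
python3 - <<'E'
from h import *
from workcell import capture
import cv2
a=capture("scene")[170:320,180:340];b=capture("top")[150:270,190:350]
o=np.zeros((375,800,3),'uint8');o[:,:400]=cv2.resize(a,(400,375),interpolation=3);o[:300,400:]=cv2.resize(b,(400,300),interpolation=3)
cv2.imwrite("pics/c1.png",o);togo(st(0,-92,100))
E
```

```text
time_s: 3.9
tcp_pos: [577.6, 1.8, 111.5]
eef_rot: [0.0, 0.047, 0.999, -0.0]
ft_force: [0.1, -0.3, 0.3]
opening: 0.3
grasp_force: 0.0
t 4.0 tcp [578.3   1.7 112.3] yhead 84.6 open -0.0 F [-0.5 -0.1  0.7] q6 -0.01
stand xy 1.9 -90.7 togo cm [ 0.19 -0.13  1.23]
```

View pics/c1.png

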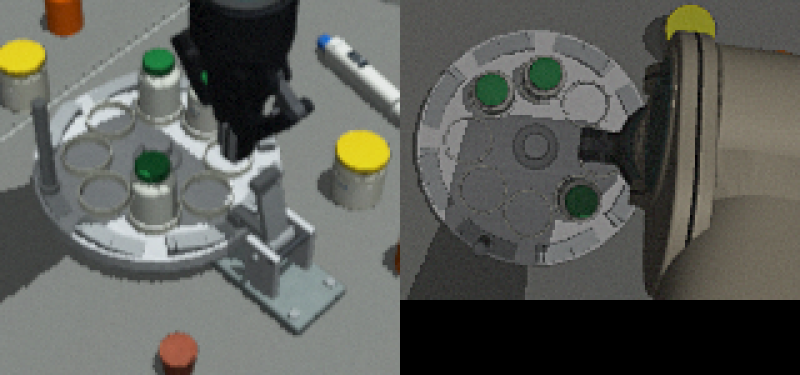

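The shut fingertips (crop 240,155) are just inside the tab bar (268,178). I'll lower and push outward.

```bash
python3 -m creep '[[[0,-0.3,1.2,0],[0,-0.4,0,0],[0,-0.4,0,0],[0,-0.4,0,0],[0,-0.3,0,0],[0,-0.3,0,0],[0,-0.3,0,0],[0,-0.3,0,0],[0,-0.3,0,0],[0,-0.3,0,0],[0,-0.3,0,0],[0,-0.3,0,0]]]';  python3 -m creep '[[[0,-0.3,0,0],[0,-0.3,0,0],[0,-0.3,0,0],[0,-0.3,0,0],[0,-0.3,0,0],[0,-0.3,0,0],[0,0,0,0],[0,0,0,0]]]'
python3 - <<'E'
from h import *
from workcell import capture
import cv2
a=capture("scene")[170:320,180:340]
cv2.imwrite("pics/c2.png",cv2.resize(a,(480,450),interpolation=3));togo(st(0,-92,200))
E
```

```text
time_s: 5.2
tcp_pos: [573.7, -37.3, 99.3]
eef_rot: [-0.0, 0.047, 0.999, -0.0]
ft_force: [0.2, 0.5, 0.1]
opening: 0.0
grasp_force: 0.1
time_s: 6.0
tcp_pos: [572.1, -55.1, 99.3]
eef_rot: [-0.0, 0.047, 0.999, 0.0]
ft_force: [0.5, -0.0, 0.2]
opening: 0.1
grasp_force: 0.0
t 6.05 tcp [572.1 -55.   99.3] yhead 84.6 open 0.2 F [0.2 0.8 0.1] q6 -0.11
stand xy 0.9 -147.7 togo cm [  0.1    5.57 -10.07]
```

View pics/c2.png

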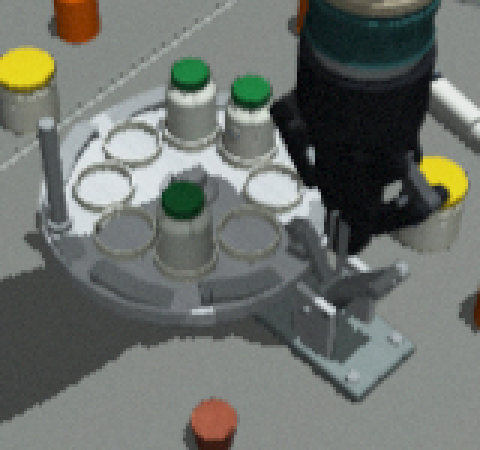

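The pawl is over on its stop, with the bar out at crop (403,268) and the nose lifted. Next I'll raise the tool and go behind the post.

```bash
python3 -m creep '[[[0,0.4,-2,0],[0,0,-2.5,0],[0,0,-2.5,0],[1.3,1.9,0,0],[1.3,1.9,0,0],[1.3,1.9,0,0],[1.3,1.9,0,0],[1.3,1.9,0,0],[1.3,1.9,0,0],[1.3,1.9,0,0],[1.3,1.5,0,0]]]';  python3 -m creep '[[[0,0,0,0.14],[0,0,0,0.13],[0,0,0,0.13],[0,0,0,0],[0,0,0,0]]]'
python3 - <<'E'
from h import *
th=np.radians(157)+PSI
togo(np.r_[AX+98*np.array([np.cos(th),np.sin(th)])-35*np.array([np.sin(th),-np.cos(th)]),115])
E
```

```text
time_s: 7.15
tcp_pos: [482.2, 107.2, 169.4]
eef_rot: [0.0, 0.047, 0.999, 0.0]
ft_force: [0.8, 0.9, -0.3]
opening: 0.3
grasp_force: 0.0
time_s: 7.65
tcp_pos: [482.8, 106.2, 169.4]
eef_rot: [0.0, 0.243, 0.97, 0.0]
ft_force: [-0.2, 0.4, -0.3]
opening: -0.2
grasp_force: 0.0
t 7.65 tcp [482.8 106.2 169.4] yhead 61.9 open -0.2 F [-0.2  0.4 -0.3] q6 0.58
stand xy -102.9 4.5 togo cm [0.16 0.11 5.44]
```

```bash
python3 -m creep '[[[0.16,0.1,1.4,0],[0,0,2,0],[0,0,2,0],[0,0.3,0,0],[0,0.3,0,0],[0,0.3,0,0],[0,0.3,0,0],[0,0.3,0,0],[0,0,0,0]]]'
python3 -m creep '[[[0.06,0.3,0,0.03],[0.06,0.3,0,0.03],[0.06,0.3,0,0.03],[0.06,0.3,0,0.03],[0.06,0.3,0,0.03],[0.06,0.3,0,0.03],[0.06,0.3,0,0.03],[0.06,0.3,0,0.03],[0.06,0.3,0,0.03],[0.06,0.3,0,0.03],[0,0,0,0]]]'
python3 - <<'E'
from h import *
from workcell import capture
import cv2
a=capture("scene")[150:310,150:340]
cv2.imwrite("pics/c3.png",cv2.resize(a,(570,480),interpolation=3))
th=np.radians(157)+PSI-.3
togo(np.r_[AX+98*np.array([np.cos(th),np.sin(th)])-20.5*np.array([np.sin(th),-np.cos(th)]),115])
E
```

```text
time_s: 8.55
tcp_pos: [489.7, 121.3, 115.9]
eef_rot: [0.001, 0.244, 0.97, 0.0]
ft_force: [-0.4, 0.1, 0.3]
opening: 0.1
grasp_force: 0.0
time_s: 9.65
tcp_pos: [502.0, 148.8, 115.5]
eef_rot: [0.0, 0.386, 0.922, 0.0]
ft_force: [0.0, 0.7, -0.8]
opening: 0.2
grasp_force: 0.0
t 9.7 tcp [501.8 148.7 115.5] yhead 44.6 open 0.1 F [0.8 0.1 0.4] q6 0.96
stand xy -87.8 48.6 togo cm [-0.05 -0.1   0.05]
```

View pics/c3.png

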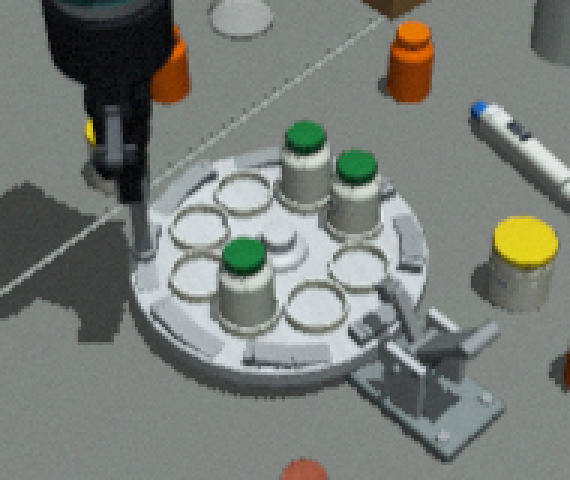

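The carousel is turning with the post pushed at crop (145,250), and the vials are seated. I'll continue to just short of a notch, then measure by the caps.

```bash
python3 -m creep '[[[0.06,0.3,0,0.03],[0.06,0.3,0,0.03],[0.06,0.3,0,0.03],[0.06,0.3,0,0.03],[0.06,0.3,0,0.03],[0.06,0.3,0,0.03],[0.06,0.3,0,0.03],[0.06,0.3,0,0.03],[0.06,0.3,0,0.03],[0.06,0.3,0,0.03],[0.06,0.3,0,0.03],[0,0,0,0]]]'
cat > m.py <<'E'
from h import *
from workcell import capture
import cv2
def caps(im,n):
    h=cv2.cvtColor(im,cv2.COLOR_BGR2HSV);r=[]
    for q in cv2.findContours(cv2.inRange(h,(50,100,40),(80,255,255)),0,1)[0]:
        if cv2.contourArea(q)>40:
            k,_=cv2.minEnclosingCircle(q);x,y,w,hh=cv2.boundingRect(q)
            d=plane(n,k,98 if n=="top" else 93)[:2]-AX;r.append((np.arctan2(*d[::-1]),np.hypot(*d).round(1)))
    return sorted(r)
if __name__=="__main__":
    for n in("scene","top"):
        im=capture(n);a=caps(cv2.imread(f"pics/{n}0.png"),n);b=caps(im,n)
        print(n,[x[1] for x in a+b],[[round(float((x[0]-y[0]+np.pi)%(2*np.pi)-np.pi),3) for y in b] for x in a])
    togo(st(0,0,115))
E
python3 m.py
```

```text
time_s: 10.9
tcp_pos: [524.6, 173.3, 115.4]
eef_rot: [0.0, 0.532, 0.846, 0.0]
ft_force: [-0.1, -0.8, 0.2]
opening: 0.2
grasp_force: 0.0
scene [np.float64(59.3), np.float64(63.3), np.float64(63.2), np.float64(60.5), np.float64(62.2), np.float64(62.3)] [[-1.815, -2.602, 0.661], [0.645, -0.143, 3.121], [1.412, 0.625, -2.395]]
top [np.float64(61.8), np.float64(62.4), np.float64(61.5), np.float64(62.4), np.float64(62.1), np.float64(61.6)] [[0.658, -1.713, -2.52], [3.019, 0.648, -0.159], [-2.464, 1.448, 0.642]]
t 11.0 tcp [524.4 173.1 115.3] yhead 25.7 open 0.2 F [-0.2  1.2 -0.4] q6 1.32
stand xy -67.6 75.0 togo cm [-9.91  1.94  0.03]
```

```bash
python3 -m creep '[[[0.06,0.3,0,0.03],[0.06,0.3,0,0.03],[0.06,0.3,0,0.03],[0.06,0.3,0,0.03],[0.03,0.17,0,0.015],[0,0,0,0],[0,0,0,0]]]'; python3 m.py
```

```text
time_s: 11.7
tcp_pos: [536.1, 180.9, 115.3]
eef_rot: [-0.0, 0.588, 0.809, 0.0]
ft_force: [-0.7, -0.5, -0.1]
opening: -0.3
grasp_force: 0.1
scene [np.float64(59.3), np.float64(63.3), np.float64(63.2), np.float64(60.2), np.float64(63.5), np.float64(62.3)] [[-1.666, -2.504, 0.808], [0.794, -0.044, -3.016], [1.561, 0.724, -2.248]]
top [np.float64(61.8), np.float64(62.4), np.float64(61.5), np.float64(61.5), np.float64(61.4), np.float64(61.9)] [[-1.576, -2.385, 0.799], [0.785, -0.024, -3.123], [1.586, 0.777, -2.322]]
t 11.8 tcp [536.  180.9 115.3] yhead 17.9 open 0.3 F [-0.3  0.4  0.6] q6 1.47
stand xy -56.8 83.8 togo cm [-9.94  1.91  0.03]
```

The mean turn is about 0.785 rad, one notch. Now back off, lift and square the tool up again.

```bash
python3 -m creep '[[[0,-0.7,0,0],[0,-1,0,0],[0,0,-2.5,0],[0,0,-3,0],[0,0,-3,0]]]'; python3 -m creep '[[[0,0,0,-0.146],[0,0,0,-0.146],[0,0,0,-0.146],[0,0,0,-0.146],[0,0,0,-0.146],[0,0,0,-0.146],[0,0,0,-0.146],[0,0,0,-0.143],[0,0,0,0],[0,0,0,0]]]'; python3 -c "
from h import *
togo(st(0,-221,86))"
```

```text
time_s: 12.3
tcp_pos: [518.3, 175.3, 200.7]
eef_rot: [-0.001, 0.589, 0.808, -0.001]
ft_force: [0.3, 0.6, -0.2]
opening: 0.3
grasp_force: 0.0
time_s: 13.3
tcp_pos: [519.2, 175.5, 200.2]
eef_rot: [-0.0, 0.048, 0.999, -0.0]
ft_force: [-0.1, 0.4, -0.1]
opening: 0.1
grasp_force: 0.0
t 13.3 tcp [519.2 175.5 200.2] yhead 84.5 open 0.1 F [-0.1  0.4 -0.1] q6 0.3
stand xy -73.0 76.9 togo cm [ -7.43 -29.76  11.43]
```

```bash
python3 -m creep '[[[-0.75,-3,0,0],[-0.75,-3,0,0],[-0.75,-3,0,0],[-0.75,-3,0,0],[-0.75,-3,0,0],[-0.75,-3,0,0],[-0.75,-3,0,0],[-0.75,-3,0,0],[-0.75,-3,0,0],[-0.75,-3,0,0],[0,0,0,0],[0,0,0,0]]]'; python3 -m creep '[[[0,0,2.5,0],[0,0,2.5,0],[0,0,2.5,0],[0,0,2,0],[0,0,1,0],[0,0,0.9,0],[0,0,0,0],[0,0,0,0]]]'
python3 - <<'E'
from h import *
from workcell import capture
import cv2
a=capture("scene")[170:330,180:350]
cv2.imwrite("pics/c4.png",cv2.resize(a,(510,480),interpolation=3))
togo(st(0,-221,86))
E
python3 m.py
```

```text
time_s: 14.5
tcp_pos: [566.1, -130.4, 200.2]
eef_rot: [-0.0, 0.048, 0.999, 0.0]
ft_force: [-0.1, 0.1, -0.5]
opening: -0.1
grasp_force: 0.0
time_s: 15.3
tcp_pos: [567.1, -129.9, 87.1]
eef_rot: [0.001, 0.047, 0.999, -0.0]
ft_force: [1.5, -0.4, 0.4]
opening: -0.1
grasp_force: 0.0
t 15.35 tcp [ 567.4 -130.1   87.4] yhead 84.6 open -0.0 F [-0.  -0.2  0.6] q6 -0.24
stand xy 3.2 -223.0 togo cm [0.32 0.2  0.14]
scene [np.float64(59.3), np.float64(63.3), np.float64(63.2), np.float64(60.0), np.float64(63.5), np.float64(62.3)] [[-1.642, -2.504, 0.808], [0.817, -0.044, -3.016], [1.585, 0.724, -2.248]]
top [np.float64(61.8), np.float64(62.4), np.float64(61.5), np.float64(61.4), np.float64(61.4), np.float64(62.4)] [[-1.574, -2.385, 0.798], [0.787, -0.024, -3.124], [1.587, 0.777, -2.323]]
t 15.45 tcp [ 567.4 -130.3   87.5] yhead 84.6 open -0.1 F [ 0.3 -1.  -0.3] q6 -0.24
stand xy 3.2 -223.1 togo cm [ 0.35 22.31 -2.76]
```

View pics/c4.png

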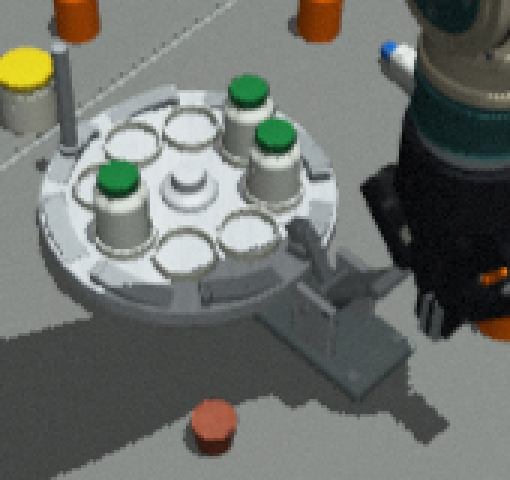

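The fingertips are outside the fallen tab bar. I'll push inward slowly.

```bash
python3 -m creep '[[[0.3,0.5,0,0],[0,0.5,0,0],[0,0.4,0,0],[0,0.3,0,0],[0,0.3,0,0],[0,0.3,0,0],[0,0.3,0,0],[0,0.3,0,0],[0,0.3,0,0],[0,0.3,0,0],[0,0.3,0,0],[0,0.3,0,0]]]'; python3 -m creep '[[[0,0.3,0,0],[0,0.3,0,0],[0,0.3,0,0],[0,0,0,0],[0,0,0,0],[0,0,0,0]]]'
python3 - <<'E'
from h import *
from workcell import capture
import cv2
a=capture("scene")[170:330,180:350]
cv2.imwrite("pics/c5.png",cv2.resize(a,(510,480),interpolation=3))
togo(st(0,-221,86))
E
```

```text
time_s: 16.65
tcp_pos: [567.3, -88.5, 86.2]
eef_rot: [-0.0, 0.047, 0.999, 0.0]
ft_force: [-0.0, -0.5, -0.4]
opening: 0.3
grasp_force: 0.0
time_s: 17.25
tcp_pos: [568.2, -80.0, 86.3]
eef_rot: [0.0, 0.047, 0.999, -0.0]
ft_force: [-0.7, 0.1, -0.3]
opening: -0.3
grasp_force: 0.0
t 17.3 tcp [568.2 -80.   86.3] yhead 84.6 open 0.3 F [-0.2  0.6  0.1] q6 -0.16
stand xy -0.6 -173.0 togo cm [-0.07 -4.8   0.03]
```

View pics/c5.png

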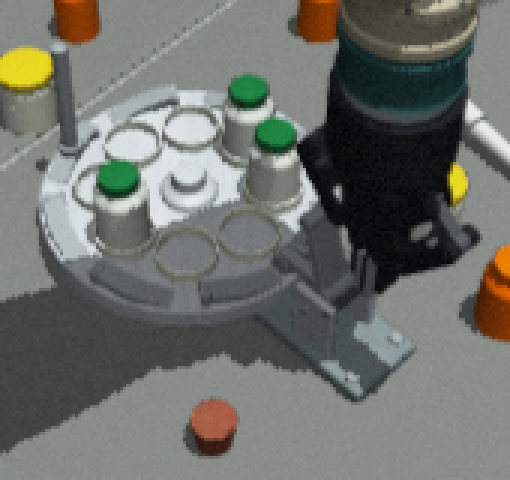

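The pawl has tipped in. I'll back off, raise the tool and compare with the first picture.

```bash
python3 -m creep '[[[0,-1,0,0],[0,-1.5,0,0],[0,-2,0,0],[0,-2,0,0],[0,-2,-1,0],[0,-1,-3,0],[0,0,-4,0],[0,0,-4,0],[0,0,-2,0],[0,0,0,0],[0,0,0,0]]]'
python3 - <<'E'
from h import *
from m import caps
from workcell import capture
import cv2
i0=cv2.imread("pics/scene0.png");i1=capture("scene");cv2.imwrite("pics/scene6.png",i1)
s=np.s_[215:310,250:330]
o=np.hstack([cv2.resize(i[s],(400,475),interpolation=3) for i in(i0,i1)])
cv2.imwrite("pics/c6.png",cv2.convertScaleAbs(o,alpha=1.4))
g=[cv2.cvtColor(i,7).astype('float32') for i in(i0,i1)]
# tab bar region correlation shift
t=g[0][232:256,276:298];r=cv2.matchTemplate(g[1][222:266,262:312],t,5);print(cv2.minMaxLoc(r)[1],np.array(cv2.minMaxLoc(r)[3])-[14,10])
E
python3 m.py
```

```text
time_s: 18.4
tcp_pos: [559.1, -175.5, 226.3]
eef_rot: [0.0, 0.047, 0.999, -0.0]
ft_force: [-0.4, 0.3, -0.4]
opening: -0.2
grasp_force: 0.0
0.830359697341919 [0 0]
scene [np.float64(59.3), np.float64(63.3), np.float64(63.2), np.float64(60.2), np.float64(63.2), np.float64(62.3)] [[-1.666, -2.493, 0.808], [0.794, -0.033, -3.016], [1.561, 0.735, -2.248]]
top [np.float64(61.8), np.float64(62.4), np.float64(61.5), np.float64(61.8), np.float64(61.4), np.float64(62.4)] [[-1.578, -2.387, 0.798], [0.784, -0.026, -3.124], [1.584, 0.775, -2.323]]
t 18.55 tcp [ 557.9 -174.4  224.1] yhead 84.6 open -0.1 F [ 0.2 -0.1 -0.6] q6 -0.32
stand xy -2.2 -267.9 togo cm [-0.21 26.78 10.94]
```

View pics/c6.png

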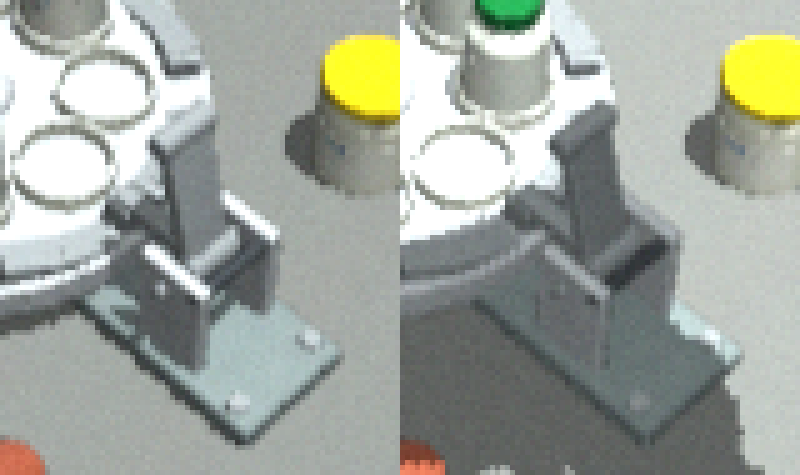

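The pawl's bar (right crop 583,130) sits where it did at the start (left crop 183,127), with zero correlation shift, so it is home. The vials, the pot and the stopper are in place, so I'll hand in.

```bash
python3 -c "
from workcell import hand_in
print(hand_in())"
```

```text
the job is handed in; nothing more can be done
None
```

The job is handed in: the carousel is back one notch (about 0.785 rad by the vial caps), the pawl looks fully home in the final picture, the three vials are still seated, and the pots and stopper look undisturbed; robot time was about 18.6 s of the 58 s allowed.

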